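# Clamp a base plate in the tilted vise

## Task

Take the wide aluminium plate with the two bolt holes out of the wooden rack, and slide it, long edge down and roughly centred, into the narrow gap between the jaws of the tilted vise until it sits fully home on the bed. Then turn the vise crank clockwise (seen from the crank's side) until the jaw is tight on the plate, and let go. Leave the smaller plate in the rack and do not disturb the other things on the bench.

Things in the scene. Friction and masses are not known exactly. Their poses are not given: they have to be found in the camera images.
- plate: The work: flat aluminium plate, 120 mm long (its y), 100 mm high (its z), 10 mm thick (its x), about 0.3 kg, two 14 mm dark bolt holes 70 mm above its lower long edge. It starts upright in one of the two slots of the rack, long edge down. Origin: middle of the lower long edge (the 120 x 10 mm underside).
- offcut: The smaller plain plate, 70 mm long (y), 80 mm high (z), 10 mm thick (x), no holes, standing in the other rack slot; stays there. Origin: middle of its underside.
- rack: Fixed wooden plate rack, foot 170 (x) x 150 (y) x 12 mm, with two slots that run along its y, 140 mm long, 13 mm wide, centred at x = -45 and +45 mm. Slot floors at 12 mm, slot walls (15 mm thick) end at 52 mm height. Origin: centre of the underside.
- vise: Foot of the blue tilting vise, bolted to the bench (fixed), 200 x 130 mm. The jaws, bed and screw on it lean as one, 30 degrees. With the crank handle up the vise is 265 mm high. Origin: centre of the underside, the fixed jaw's origin is at x = -48, z = 100 mm from it, and the crank towards +x.
- fixed_jaw: Vise's fixed jaw and bed. Origin: on the bed (slot floor), 100 mm above the bench, at the foot of the jaw's face, mid-length. z: out of the slot, leaning 30 deg from vertical, away from the crank; x: along the screw, from this jaw to moving jaw and crank, rising 30 deg; y: level, along the jaws. A seated plate's lower edge is at z = 0. Jaw: x -34 to 0 mm, 130 mm long; bed to x = 105 mm.
- slot_mouth (a point): Point on the upper edge of the fixed jaw's flared lip, mid-length: x = -7, z = 50 mm in the fixed jaw's frame. On both jaws the faces rise straight from the bed to z = 38 mm, then copper lips flare outwards by 30 degrees (7 mm each side) up to z = 50 mm, as a lead-in.
- jaw: Moving jaw, the fixed one mirrored, 36 mm thick. Its face is at x = 13 mm in the fixed jaw's frame when the crank reads 0 (3 mm play on a 10 mm plate) and nears the fixed jaw by 1.59 mm per rad of crank. Origin: 13 mm from its face on the fixed jaw's side, at bed level (the fixed jaw's origin when the crank reads 0).
- crank (a joint): Vise crank, rad, 0 to 2.6 (stop), starts at 0 to 0.35; grows clockwise seen from the crank's side = closing. Axis: fixed jaw's x, at y = 0, z = 12 mm. At q the handle is at y = 60 sin(q-1.3), z = 12 + 60 cos(q-1.3) mm in that frame. Meets a 10 mm plate near 1.9 and jams tight on it near 2.0. Turns with about 4 N at the handle, stays where left.
- crank_grip (a point): On the axis of the crank's handle, 154 mm along the fixed jaw's x. The handle is a black free-turning sleeve, 20 mm thick, parallel to the screw, from x = 120 to 182 mm in the fixed jaw's frame; the crank arm is a steel bar at x = 109 to 119 mm, 60 mm from axis to handle.
- tape: Bystander: roll of tape lying flat, 90 mm across, 25 mm high. Origin: centre of the underside.
- bottle: Bystander: small bottle, 48 mm across, 100 mm high. Origin: centre of the underside.
- brush: Bystander: hand brush, 200 mm long, lying on the bench. Origin: centre of the underside.
Things that resemble listed ones, but are neither listed nor needed, are in the scene too. Leave any turquoise or white look-alike of the vise alone.

How it is judged:
On the way, in this order (a step that is already met when the one before it is completed fails the run):
1. the plate sits fully home between the vise jaws (z of plate in the frame of fixed_jaw between -0.004 and 0.005 m and x of plate in the frame of fixed_jaw between 0 and 0.013 m and y of plate in the frame of fixed_jaw between -0.022 and 0.022 m and angle between the z axis of plate and the z axis of fixed_jaw, either way round below 0.07 rad and angle between the x axis of plate and the x axis of fixed_jaw, either way round below 0.09 rad), for 0.2 s.
2. the crank is turned and the jaw grips the plate (contact force between jaw and plate above 8 N and value of joint crank above 1.7 rad), for 0.2 s.
At the end, for the whole second after the job is handed in: The wide plate rests in the vise: long edge within 5 mm of the bed, within 22 mm of the jaws' middle, square to the slot (0.07 rad) and the jaws (0.09 rad); crank beyond 1.7 rad, jaw pressing it with over 8 N; smaller plate within 20 mm of its start (all of step 1 and all of step 2 and linear speed of plate below 0.02 m/s and distance of offcut from where it was at the start of the episode below 0.02 m); the robot touches nothing.
It fails at once if the smaller plate, tape, bottle or brush is moved by more than 30 mm (distance of any of offcut, tape, bottle, brush from where it was at the start of the episode above 0.03 m).
It also fails if it takes over 72 s, if anything falls off the work surface, if the arm or the gripper's body presses on something with over 40 N, if the wrist force passes 120 N, or if a joint passes its speed limit or range.

## Robot

A 6-joint arm with a two-finger parallel gripper is mounted at the origin on the work surface. World frame = base frame: x ahead of the robot, y to its left, z up, the work surface at z = 0. Lengths are in m, angles in rad, forces in N, time in s.
With the tool pointing down it reaches from about 0.35 to 0.775 m from the base axis. Payload 7.3 kg.
Tool frame: the origin (TCP) lies between the finger pads; the fingertips stand 14 mm ahead of it and the grasp point (between the pads) lies 5 mm behind it; z points along the fingers, y is the line along which they close (so a half turn about z gives the same grasp; the last joint's range is limited). The gripper opens to 92 mm and grips with 3 to 60 N. Pads are 19 mm wide; open, the fingers measure 130 mm over their backs; the gripper's body (75 mm by 190 mm) begins 47 mm behind the grasp point.
Start: joints at [1.081, 0.342, 1.524, -0, 1.275, -0.146], TCP at [0.177, 0.494, 0.241] pointing down, gripper open.
Joint ranges: [-2.53, 2.53], [-0.77, 2.02], [0.04, 2.7], [-1, 4.14], [0.28, 2.66], [-3.11, 3.11]. Speed limits (rad/s): [2.57, 2.57, 3.14, 3.14, 3.14, 3.14].

## Interface

Orientations are given as [roll, pitch, yaw] about the fixed x, y, z axes, in that order (R = Rz(yaw) Ry(pitch) Rx(roll)).
In Python, from cell import robot, eyes gives the robot as it stands. The module is installed in compiled form; this text tells all that it offers.
- The arm moves only by the shell command python3 -m handwheel 'ROWS' [FORCE]. ROWS is JSON, one flat list of numbers, 5 for each row, row after row: the shift along the world's x, y, z in mm, then the turn about the world's z in rad, then the opening, from 0 (shut) to 1 (fully open). In form: [x, y, z, spin, jaw, x, y, z, spin, jaw, ...]. A call has 1 to 8 rows; each row shifts and turns the commanded pose from where the row before left it; what a row does not reach is not made up. A row lasts 1/10 s, in which the tool goes at most 50 mm and 8.59 degrees, less where a joint would pass 70% of its speed; a pose out of reach is approached as far as the arm can. A call with a gripper value outside its range is refused whole. The fingers move at their own pace and stop on an object; FORCE is the grip in N (left out, the last holds). Time passes only in rows, so rows that do not move let the fingers close. It gives the time, the measured TCP pose, the force, the opening and the grip force at its end, in the units of the state.
- robot.observe(): the state, without advancing time (a new reading comes with each control period).
- eyes.read_camera(name): name is "side" or "top" or "wrist"; returns (picture, depth): 384x512x3 uint8, blue, green, red; 384x512 float32, m along the optical axis (not along the pixel's ray), 0 where there is no reading.
- eyes.calibration(name): a dict with "fx", "fy", "cx", "cy" (pixels), "dist_coeffs" ([k1, k2, p1, p2, k3] as OpenCV has them; the pictures are not rectified), "world_to_cam" (4x4, takes a point from world to camera coordinates). Camera axes: x right, y down, z forward; pixel columns grow to the right and rows downward; lengths in m; the calibration is good to about 2 mm. A picture is of the moment at which its call begins: read the wrist's pose just before it. calibration takes no time and is no camera call; for the wrist camera it gives the pose at the moment of the call.
- robot.hand_in(): hands the job in; it is judged then, once.
The state is a dict: "time": time; "qpos": joint angles; "qvel": joint speeds; "joint_efforts": joint torques, N m; "tool_pos": TCP position; "tool_rot": TCP orientation; "contact_force": force on the tool from outside, world axes, zero at the start; "torque": the same for the moment, N m; "opening": finger opening in m; "grip_force": force on a finger pad.
Only numpy, scipy, OpenCV 4.12 (cv2) and the standard library are available. Lean on these libraries where they do the work, as an engineer would, in place of code of your own. Each camera call takes 0.05 s, during which the arm holds its last target. There are 200 camera calls.

## Working session

There is one attempt and no reset: what is moved stays moved. The work goes in short steps, Python scripts to look and compute and a shell command to move; the robot and the scene stay as the last step left them, time stands still between calls to the robot, and variables do not carry over. Pictures are saved under pics/ and viewed, at most 10 in all, crops included, and the job is handed in when it is done.

```bash
mkdir -p pics; cat > h.py <<'E'
import numpy as np, cv2
from cell import robot, eyes
def grab(n):
    c=eyes.calibration(n); im,d=eyes.read_camera(n); return im,d,c
def cloud(d,c):
    h,w=d.shape; K=np.array([[c['fx'],0,c['cx']],[0,c['fy'],c['cy']],[0,0,1.]])
    u,v=np.meshgrid(np.arange(w),np.arange(h))
    p=cv2.undistortPoints(np.stack([u,v],-1).reshape(-1,1,2).astype(float),K,np.array(c['dist_coeffs'],float)).reshape(h,w,2)
    P=np.dstack([p[...,0]*d,p[...,1]*d,d,np.ones_like(d)])
    W=P@np.linalg.inv(np.array(c['world_to_cam'])).T
    W=W[...,:3]; W[d<=0]=np.nan; return W
def proj(X,c):
    K=np.array([[c['fx'],0,c['cx']],[0,c['fy'],c['cy']],[0,0,1.]]); M=np.array(c['world_to_cam'])
    return cv2.projectPoints(np.atleast_2d(X).astype(float),cv2.Rodrigues(M[:3,:3])[0],M[:3,3],K,np.array(c['dist_coeffs'],float))[0][:,0]
E
python3 - <<'E'
from h import *
print({k:np.round(v,3) if not isinstance(v,dict) else v for k,v in robot.observe().items()})
for n in ('top','side'):
    im,d,c=grab(n); cv2.imwrite(f'pics/{n}0.png',im); np.savez(f'{n}0.npz',im=im,d=d,W=cloud(d,c)); print(n,np.round(np.linalg.inv(c['world_to_cam'])[:3],3), c['fx'])
E
```

```text
{'time': np.float64(0.0), 'qpos': array([ 1.081,  0.343,  1.525,  0.   ,  1.275, -0.146]), 'qvel': array([-0.   , -0.001,  0.   , -0.   ,  0.001, -0.001]), 'joint_efforts': array([ -0.   , -43.125, -24.421,   0.072,   0.056,  -0.   ]), 'tool_pos': array([0.177, 0.494, 0.24 ]), 'tool_rot': array([-3.14 , -0.   ,  2.798]), 'contact_force': array([ 0.491, -0.043, -0.128]), 'torque': array([-0.042, -0.008,  0.02 ]), 'grip_force': np.float64(0.0), 'opening': np.float64(0.092)}
top [[-9.600e-02 -9.740e-01  2.070e-01  3.430e-01]
 [-9.950e-01  9.400e-02 -1.900e-02 -1.300e-02]
 [-1.000e-03 -2.080e-01 -9.780e-01  1.169e+00]] 400.96935328658003
side [[ 0.687 -0.464  0.56  -0.146]
 [-0.727 -0.436  0.531 -0.688]
 [-0.002 -0.771 -0.637  0.956]] 486.6433068886975
```

View pics/top0.png

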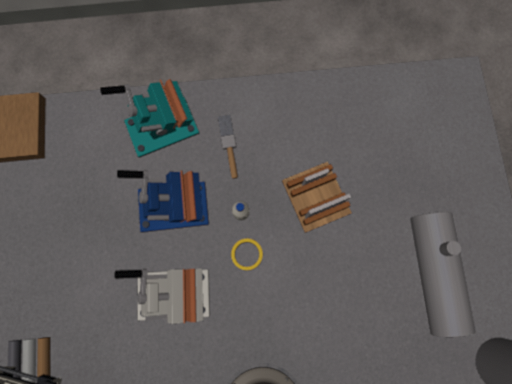

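View pics/side0.png

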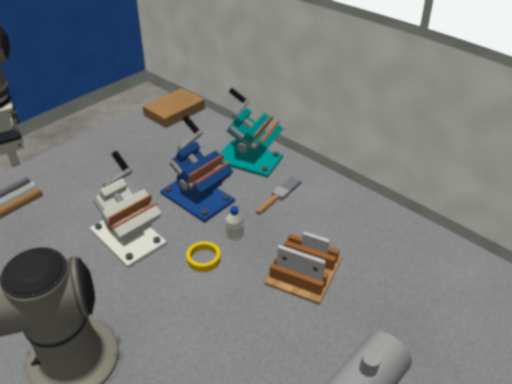

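Candidates: blue vise at top px (173,205) / side (200,185); the look-alikes are turquoise (160,115) and white (172,295). The plates in the rack are the long one at (327,204), side (300,262), and the short one at (317,176). I'll confirm with an enlarged crop and measure.

```bash
python3 - <<'E'
from h import *
T=np.load('top0.npz');S=np.load('side0.npz')
a=cv2.resize(T['im'][140:260,110:370],None,fx=3,fy=3,interpolation=cv2.INTER_CUBIC)[:, :780]
b=cv2.resize(S['im'][105:305,150:350],None,fx=1.2,fy=1.2)
a=cv2.convertScaleAbs(a,alpha=1.6); b=cv2.convertScaleAbs(b,alpha=1.4)
c=np.zeros((600,780,3),np.uint8); c[:360]=a; c[360:600,:240]=b; 
c[360:600,250:730]=cv2.convertScaleAbs(cv2.resize(S['im'][225:305,260:350],(480,240)),alpha=1.4)
cv2.imwrite('pics/crop1.png',c)
for n,D in (('top',T),('side',S)):
    W=D['W'];im=D['im'];d=D['d']
    for nm,(u,v) in {'top':dict(plate=(327,204),off=(317,176),vise=(173,205),bottle=(240,209),handle=(130,174)),'side':dict(plate=(300,262),off=(316,241),vise=(200,185),bottle=(234,222),handle=(193,124))}[n].items():
        print(n,nm,np.round(W[v,u],3),im[v,u])
    hsv=cv2.cvtColor(im,cv2.COLOR_BGR2HSV)
    bl=(hsv[...,0]>105)&(hsv[...,0]<125)&(hsv[...,1]>120)&(abs(W[...,2]-.1)<.2)
    P=W[bl]; print('blue',len(P),np.nanmin(P,0),np.nanmax(P,0))
    h=(W[...,2]>.06)&(W[...,0]>.35)&(W[...,0]<.75)&(W[...,1]>-.3)&(W[...,1]<0.0)
    P=W[h]; print('rack hi',len(P),P.min(0),P.max(0))
E
```

```text
top plate [ 0.519 -0.225  0.112] [142 144 149]
top off [ 0.602 -0.211  0.097] [108 109 114]
top vise [0.546 0.178 0.158] [78 44 22]
top bottle [0.529 0.009 0.102] [117  58  24]
top handle [0.621 0.267 0.221] [12 10 11]
blue 2263 [ 3.77664767e-01 -1.02467582e-04  9.10335935e-03] [0.85990784 0.30577356 0.2138481 ]
rack hi 451 [ 0.49734899 -0.28997731  0.06043867] [ 6.20265231e-01 -1.02467582e-04  1.17383287e-01]
side plate [ 0.513 -0.235  0.087] [94 96 97]
side off [ 0.6   -0.217  0.082] [94 96 98]
side vise [0.518 0.122 0.125] [116  67  31]
side bottle [ 0.518 -0.006  0.069] [148 160 161]
side handle [0.618 0.254 0.22 ] [45 46 45]
blue 5086 [ 0.2216459  -0.00242164 -0.09997802] [1.75166007 2.29846124 0.29928611]
rack hi 1238 [ 0.49317565 -0.29069988  0.06002671] [ 6.18714455e-01 -7.04174055e-05  1.15880718e-01]
```

View pics/crop1.png

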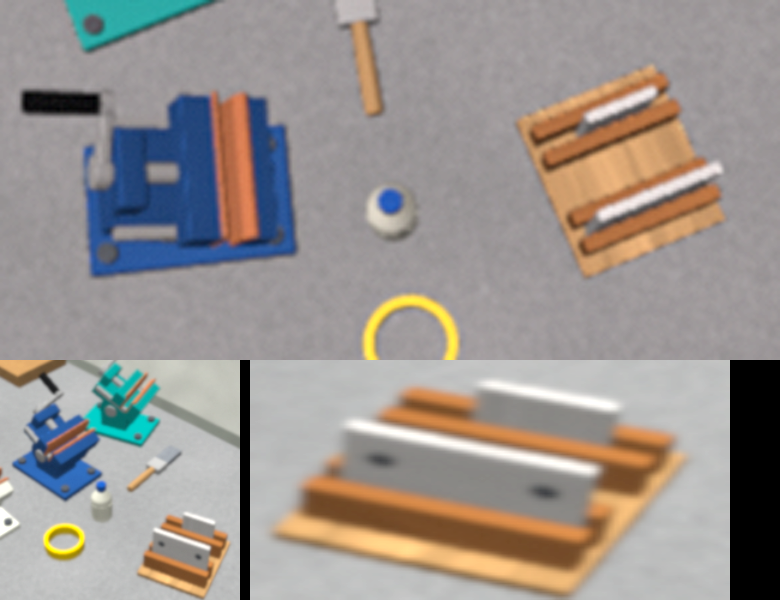

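The crop confirms it: the front plate (crop px 345–600, 430–520) has two dark holes and is the wide one, and the rear plain plate is the offcut. The blue vise is at crop px (190,180), with its crank at the left end and copper lips at px (215–260). Next, fit the poses.

```bash
python3 - <<'E'
from h import *
for n in ('top','side'):
    D=np.load(n+'0.npz');W=D['W'];im=D['im']
    hsv=cv2.cvtColor(im,cv2.COLOR_BGR2HSV); z=W[...,2]
    def rect(m,l):
        P=W[m]; r=cv2.minAreaRect((P[:,:2]*1000).astype(np.float32)); print(n,l,len(P),np.round(r[0],1),np.round(r[1],1),round(r[2],1),'z',np.round(np.nanpercentile(P[:,2],[5,50,95]),4))
    reg=(W[...,0]>.4)&(W[...,0]<.75)&(W[...,1]<-.1)&(W[...,1]>-.35)
    grey=hsv[...,1]<60
    rect(reg&grey&(z>.105),'plate top'); rect(reg&grey&(z>.083)&(z<.102)&(W[...,0]>.56),'off top')
    v=(W[...,0]>.4)&(W[...,0]<.66)&(W[...,1]>.05)&(W[...,1]<.32)
    blue=(hsv[...,0]>105)&(hsv[...,0]<125)&(hsv[...,1]>120)
    cop=(hsv[...,0]<20)&(hsv[...,1]>90)
    rect(v&blue&(z<.03),'foot'); rect(v&cop&(z>.1),'copper'); rect(v&(z>.2),'handle')
    print(n,'copper zs',np.round(W[v&cop][::max(1,(v&cop).sum()//8)],3).tolist())
E
```

```text
top plate top 173 [ 518.6 -232.3] [ 10.2 120.5] 17.1 z [0.1083 0.112  0.1151]
top off top 102 [ 606.1 -211.9] [10.4 70.4] 17.4 z [0.0863 0.0922 0.0953]
top foot 651 [571.5 206.9] [126.8 197.6] 1.0 z [0.0117 0.0153 0.019 ]
top copper 555 [572.9 141. ] [130.   30.3] 1.2 z [0.1093 0.1354 0.1543]
top handle 255 [621.9 262.7] [71.3 22.7] 88.3 z [0.2021 0.2181 0.2334]
top copper zs [[0.635, 0.153, 0.156], [0.62, 0.139, 0.134], [0.606, 0.144, 0.125], [0.588, 0.141, 0.133], [0.573, 0.143, 0.125], [0.556, 0.141, 0.129], [0.543, 0.149, 0.118], [0.528, 0.151, 0.11], [0.511, 0.148, 0.115]]
side plate top 223 [ 516.5 -232.1] [ 16.6 118.9] 17.7 z [0.1057 0.1098 0.1129]
side off top 136 [ 603.6 -211.7] [13.3 70. ] 16.4 z [0.0841 0.0894 0.0921]
side foot 1097 [566.7 202.9] [128.2 200.8] 1.2 z [0.0092 0.0137 0.0218]
side copper 333 [567.8 210.7] [127.5 172.6] 1.0 z [0.1195 0.1394 0.1526]
side handle 152 [620.2 262.6] [73.3 20.4] 89.7 z [0.2021 0.2157 0.2311]
side copper zs [[0.617, 0.287, 0.237], [0.608, 0.152, 0.144], [0.62, 0.136, 0.135], [0.57, 0.15, 0.144], [0.592, 0.14, 0.13], [0.541, 0.15, 0.142], [0.558, 0.132, 0.136], [0.538, 0.135, 0.135], [0.511, 0.161, 0.118]]
```

```bash
python3 -m handwheel '[0,0,45,0,1, 20,-20,45,0,1, 35,-35,30,0,1, 35,-35,20,0,1, 35,-35,10,0,1, 35,-35,0,0,1, 35,-35,0,0,1, 35,-35,0,0,1]'; python3 -m handwheel '[35,-35,0,0,1, 35,-35,0,0,1, 25,-35,0,0,1, 20,-30,0,0,1, 0,-20,0,0,1, 0,0,0,0,1, 0,0,0,0,1]'
python3 - <<'E'
from h import *
print(np.round(robot.observe()['tool_pos'],4))
im,d,c=grab('wrist'); W=cloud(d,c); np.savez('w1.npz',im=im,d=d,W=W); cv2.imwrite('pics/w1.png',im)
print(np.round(np.linalg.inv(c['world_to_cam'])[:3],3))
hsv=cv2.cvtColor(im,cv2.COLOR_BGR2HSV); z=W[...,2]
def rect(m,l):
    P=W[m]; r=cv2.minAreaRect((P[:,:2]*1000).astype(np.float32)); print(l,len(P),np.round(r[0],1),np.round(r[1],1),round(r[2],1),'z',np.round(np.nanpercentile(P[:,2],[5,50,95]),4))
v=(W[...,0]>.4)&(W[...,0]<.66)&(W[...,1]>.05)&(W[...,1]<.32)
blue=(hsv[...,0]>105)&(hsv[...,0]<125)&(hsv[...,1]>120); cop=(hsv[...,0]<20)&(hsv[...,1]>90)
rect(v&blue&(z<.03),'foot'); rect(v&cop&(z>.1)&(z<.17),'copper'); rect(v&(z>.2),'handle')
E
```

```text
time: 0.9
tool_pos: [0.3994, 0.2711, 0.3825]
tool_rot: [3.142, -0.0, 2.798]
contact_force: [1.1, 0.2, 0.4]
opening: 0.0912
grip_force: 0.0
time: 1.6
tool_pos: [0.5133, 0.1179, 0.3824]
tool_rot: [3.141, -0.001, 2.797]
contact_force: [-0.8, 0.5, -0.5]
opening: 0.0917
grip_force: 0.0
[0.5133 0.1179 0.3824]
[[ 0.337  0.902  0.27   0.44 ]
 [ 0.941 -0.323 -0.097  0.142]
 [-0.     0.287 -0.958  0.525]]
foot 2085 [558.1 206. ] [100.7 198.2] 1.2 z [0.0121 0.0137 0.0152]
copper 2381 [573.8 145.5] [131.   41.2] 0.7 z [0.1146 0.1338 0.1523]
handle 61061 [541.2 178.3] [293.   81.9] 52.9 z [0.3855 0.4559 0.4748]
```

View pics/w1.png

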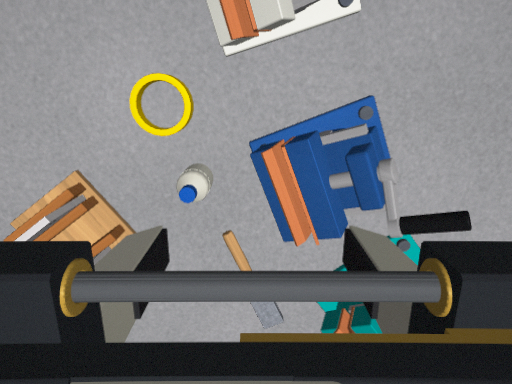

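The wrist view shows the blue vise, with its copper lips at px (265–310, 145–245) and the handle at (435,222). Next, check the jaw cross-section in the assumed jaw frame.

```bash
cat >> h.py <<'E'
def jawR(yaw):  # columns: jaw x,y,z in world; yaw of horizontal x
    c,s=np.cos(yaw),np.sin(yaw); C,S=np.cos(np.pi/6),.5
    X=np.array([c*C,s*C,S]); Z=np.array([-c*S,-s*S,C]); return np.stack([X,np.cross(Z,X),Z],1)
E
python3 - <<'E'
from h import *
R=jawR(np.radians(91.1)); O=np.array([.570,.157,.100])
for f in ('w1','top0','side0'):
    D=np.load(f+'.npz'); W=D['W']; hsv=cv2.cvtColor(D['im'],cv2.COLOR_BGR2HSV)
    v=(W[...,0]>.4)&(W[...,0]<.66)&(W[...,1]>.05)&(W[...,1]<.20)&(W[...,2]>.05)&(W[...,2]<.2)
    cop=v&(hsv[...,0]<20)&(hsv[...,1]>90)
    J=(W[cop]-O)@R*1000
    print(f,'cop y',np.percentile(J[:,1],[.5,99.5]).round(1))
    for a in range(-12,26,3):
        m=(J[:,0]>=a)&(J[:,0]<a+3)
        if m.sum()>8: print(a,m.sum(),np.percentile(J[m,2],[5,50,95]).round(1))
    bl=v&(hsv[...,0]>105)&(hsv[...,0]<125)&(hsv[...,1]>120)
    J=(W[bl]-O)@R*1000; t=(J[:,2]>40)&(J[:,0]>15)&(J[:,0]<60); u=(J[:,2]>40)&(J[:,0]<-5)
    print('mov top z',np.median(J[t,2]).round(1),'x',np.percentile(J[t,0],[1,99]).round(1),'y',np.percentile(J[t,1],[1,99]).round(1),'fix z',u.sum(),np.median(J[u,2]) if u.sum() else 0)
    # handle
    h=(W[...,0]>.55)&(W[...,0]<.70)&(W[...,1]>.2)&(W[...,1]<.33)&(W[...,2]>.18)&(W[...,2]<.3)&(D['im'].max(-1)<70)
    J=(W[h]-O)@R*1000
    print('handle',h.sum(),np.percentile(J,[2,50,98],axis=0).round(1).tolist())
E
```

```text
w1 cop y [-68.   61.5]
-12 29 [46.4 46.9 47.5]
-9 198 [46.2 47.9 49.2]
-6 438 [41.5 44.8 48.2]
-3 733 [15.5 37.1 42.3]
0 603 [15.2 26.5 37. ]
15 21 [15.1 36.  45. ]
18 132 [46.  48.  49.5]
21 219 [46.2 47.4 49.2]
  return _methods._mean(a, axis=axis, dtype=dtype,
  ret = ret.dtype.type(ret / rcount)
Traceback (most recent call last):
IndexError: index -1 is out of bounds for axis 0 with size 0
```

```bash
python3 -m handwheel '[0,-44,0,-0.115,1, 1,-44,0,-0.115,1, 1,-44,0,-0.115,1, 1,-44,0,-0.115,1, 1,-44,0,-0.115,1, 1,-44,-30,-0.115,1, 0,-44,-40,-0.115,1, 0,-42,-40,-0.115,0.7]' 30; python3 -m handwheel '[0,0,0,0,0.5, 0,0,0,0,0.5, 0,0,0,0,0.5]'
python3 - <<'E'
from h import *
s=robot.observe(); print(np.round(s['tool_pos'],4),np.round(s['tool_rot'],4))
im,d,c=grab('wrist'); W=cloud(d,c); cv2.imwrite('pics/w2.png',im)
hsv=cv2.cvtColor(im,cv2.COLOR_BGR2HSV); z=W[...,2]
reg=(W[...,0]>.45)&(W[...,0]<.65)&(W[...,1]<-.1)&(W[...,1]>-.35)&(hsv[...,1]<60)
for l,m in (('plate',reg&(z>.105)&(z<.125)&(W[...,0]<.56)),('off',reg&(z>.085)&(z<.105)&(W[...,0]>.58))):
    P=W[m]; r=cv2.minAreaRect((P[:,:2]*1000).astype(np.float32)); print(l,len(P),np.round(r[0],1),np.round(r[1],1),round(r[2],1),np.round(np.percentile(P[:,2],[5,50,95]),4))
E
```

```text
time: 2.45
tool_pos: [0.5188, -0.2169, 0.2858]
tool_rot: [3.14, 0.001, 1.875]
contact_force: [0.0, 0.1, 0.9]
opening: 0.0874
grip_force: 0.0
time: 2.75
tool_pos: [0.5193, -0.2153, 0.2878]
tool_rot: [3.14, 0.001, 1.881]
contact_force: [0.6, 0.5, 0.6]
opening: 0.0644
grip_force: 0.0
[ 0.5193 -0.2153  0.2878] [3.1396e+00 1.4000e-03 1.8807e+00]
plate 1107 [ 520.1 -232.1] [  9.7 120. ] 16.9 [0.1096 0.1108 0.112 ]
off 658 [ 607.5 -211.2] [10.3 69.7] 17.1 [0.087  0.0907 0.0921]
```

```bash
python3 -m handwheel '[0,-17,0,-0.013,0.45, 0,0,-40,0,0.45, 0,0,-45,0,0.45, 0,0,-40,0,0.45, 0,0,-40,0,0.45, 0,0,-20,0,0.45, 0,0,-16,0,0.45, 0,0,0,0,0.45]'; python3 -m handwheel '[0,0,0,0,0.2, 0,0,0,0,0.08, 0,0,0,0,0, 0,0,0,0,0, 0,0,0,0,0, 0,0,0,0,0]' 30
```

```text
time: 3.6
tool_pos: [0.5178, -0.2334, 0.0838]
tool_rot: [-3.14, -0.002, 1.865]
contact_force: [-0.6, 0.9, 0.2]
opening: 0.0415
grip_force: 0.0
time: 4.2
tool_pos: [0.5192, -0.2338, 0.086]
tool_rot: [3.14, 0.001, 1.865]
contact_force: [3.0, 1.3, 3.2]
opening: 0.0095
grip_force: 30.0
```

```bash
python3 -m handwheel '[0,0,20,0,0, 0,0,40,0,0, 0,0,45,0,0, 0,0,45,0,0, 0,0,45,0,0, 0,0,45,0,0, 0,20,5,0,0, 0,30,0,0.1,0]'; python3 -m handwheel '[6,40,0,0.13,0, 6,40,0,0.13,0, 6,40,0,0.13,0, 6,40,0,0.13,0, 6,40,0,0.13,0, 6,40,0,0.13,0, 6,40,0,0.13,0, 6,30,0,0.13,0]';python3 -m handwheel '[5,15,0,0.1,0, 0,2,0,0.056,0, 0,0,0,0,0, 0,0,0,0,0]'; python3 - <<'E'
from h import *
s=robot.observe(); print(np.round(s['tool_pos'],4),np.round(s['tool_rot'],4))
R=jawR(np.radians(91.1)); O=np.array([.572,.157,.100])
for n in ('wrist','top','side'):
    im,d,c=grab(n); W=cloud(d,c); cv2.imwrite(f'pics/c_{n}.png',im)
    hsv=cv2.cvtColor(im,cv2.COLOR_BGR2HSV)
    v=(W[...,0]>.4)&(W[...,0]<.66)&(W[...,1]>.05)&(W[...,1]<.20)&(W[...,2]>.05)&(W[...,2]<.2)
    cop=v&(hsv[...,0]<20)&(hsv[...,1]>90); J=(W[cop]-O)@R*1000
    if len(J): print(n,len(J),'y',np.percentile(J[:,1],[.5,99.5]).round(1))
    for a in range(-12,26,3):
        m=(J[:,0]>=a)&(J[:,0]<a+3)
        if m.sum()>15: print(a,m.sum(),np.percentile(J[m,2],[5,50,95]).round(1))
    g=(W[...,0]>.48)&(W[...,0]<.68)&(W[...,1]>.09)&(W[...,1]<.2)&(W[...,2]>.23)&(W[...,2]<.30)&(hsv[...,1]<60)
    P=W[g]*1000
    if len(P)>20: print(n,'plate',len(P),np.percentile(P,[1,50,99],axis=0).round(0).tolist())
E
```

```text
time: 5.0
tool_pos: [0.5182, -0.1846, 0.3315]
tool_rot: [3.141, 0.002, 1.964]
contact_force: [0.8, 2.0, -4.2]
opening: 0.01
grip_force: 30.0
time: 5.8
tool_pos: [0.5656, 0.1285, 0.3294]
tool_rot: [-3.141, -0.003, 3.011]
contact_force: [0.1, -0.5, -2.7]
opening: 0.0098
grip_force: 30.0
time: 6.2
tool_pos: [0.571, 0.1429, 0.3297]
tool_rot: [-3.141, -0.002, -3.124]
contact_force: [0.1, -0.6, -2.8]
opening: 0.0097
grip_force: 30.0
[0.571  0.1429 0.3297] [-3.1411e+00 -1.7000e-03 -3.1243e+00]
wrist 553 y [-61.8  63.4]
-12 46 [46.3 47.1 47.7]
-9 195 [46.8 48.3 49.3]
-6 87 [42.7 45.4 48.3]
-3 75 [13.4 36.8 42.5]
0 67 [14.4 24.6 37.1]
18 28 [46.  48.1 49. ]
21 52 [46.5 47.5 48.9]
wrist plate 84 [[508.0, 136.0, 266.0], [508.0, 140.0, 282.0], [508.0, 145.0, 300.0]]
top 154 y [-47.8  60.7]
-9 17 [44.2 48.8 50.7]
-6 63 [42.  46.3 51.1]
-3 46 [34.7 42.  47.8]
0 28 [27.8 35.9 42.3]
side 326 y [-58.3  66. ]
-9 26 [46.3 48.2 51.3]
-6 23 [42.3 45.5 48. ]
-3 21 [37.3 39.9 42.4]
12 114 [15.  30.8 43.4]
15 61 [33.3 42.4 49.4]
18 49 [40.5 47.1 51.3]
21 17 [41.8 45.4 48.6]
side plate 516 [[505.0, 133.0, 256.0], [561.0, 137.0, 279.0], [625.0, 144.0, 299.0]]
```

```bash
python3 -m handwheel '[2,2,0,0,0, 0,0,-30,0,0, 0,0,-40,0,0, 0,0,-30,0,0, 0,0,-12,0,0, 0,0,0,0,0]'; python3 -m handwheel '[0,0,-2,0,0, 0,0,-2,0,0, 0,0,0,0,0]' 12
```

```text
time: 6.95
tool_pos: [0.5728, 0.1451, 0.217]
tool_rot: [-3.141, -0.003, -3.123]
contact_force: [-0.4, -0.3, -3.2]
opening: 0.0102
grip_force: 30.0
time: 7.25
tool_pos: [0.5739, 0.1454, 0.2155]
tool_rot: [3.141, 0.002, -3.122]
contact_force: [-0.4, -0.0, -2.0]
opening: 0.01
grip_force: 12.0
```

```bash
for i in 1; do python3 -m handwheel '[0,0,-2,0,0, 0,0,-1,0,0, 0,0,0,0,0]'; done; python3 -m handwheel '[0,0,-2,0,0, 0,0,0,0,0]'; python3 -m handwheel '[0,0,-2,0,0, 0,0,0,0,0]'
```

```text
time: 7.55
tool_pos: [0.5733, 0.1453, 0.2113]
tool_rot: [3.141, -0.0, -3.122]
contact_force: [0.3, -0.3, -3.3]
opening: 0.0101
grip_force: 12.0
time: 7.75
tool_pos: [0.5732, 0.1453, 0.209]
tool_rot: [-3.142, -0.001, -3.122]
contact_force: [0.6, 0.7, -2.5]
opening: 0.0102
grip_force: 12.0
time: 7.95
tool_pos: [0.5734, 0.1453, 0.2071]
tool_rot: [3.141, -0.0, -3.122]
contact_force: [0.5, -0.5, -3.9]
opening: 0.0101
grip_force: 12.0
```

```bash
python3 - <<'E'
from h import *
a=[]
for n in ('side','wrist'):
    im,d,c=grab(n); u,v=proj([.572,.143,.17],c)[0].astype(int); print(n,u,v)
    u=np.clip(u,100,412);v=np.clip(v,75,309)
    r=50 if n=='side' else 75
    a.append(cv2.convertScaleAbs(cv2.resize(im[v-r:v+r,u-r:u+r],(400,400),interpolation=cv2.INTER_CUBIC),alpha=1.4))
cv2.imwrite('pics/a1.png',np.hstack(a))
E
```

```text
side 208 160
wrist 254 225
```

View pics/a1.png

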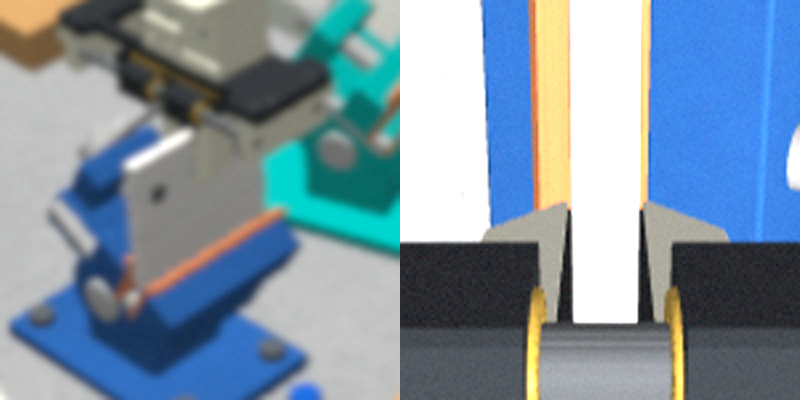

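The plate's lower edge is entering between the copper lips: in the side crop it meets the lip along (130,305)–(285,210), and in the wrist crop it sits between the lips at px 540–650. Continue down to contact.

```bash
python3 -m handwheel '[0,0,-2,0,0, 0,0,0,0,0]'; python3 -m handwheel '[0,0,-2,0,0, 0,0,0,0,0]'
```

```text
time: 8.25
tool_pos: [0.5738, 0.1459, 0.206]
tool_rot: [3.14, 0.002, -3.122]
contact_force: [0.8, 1.7, 1.1]
opening: 0.0101
grip_force: 12.0
time: 8.45
tool_pos: [0.574, 0.1462, 0.2047]
tool_rot: [3.14, 0.003, -3.122]
contact_force: [-0.2, 4.1, 6.1]
opening: 0.01
grip_force: 12.0
```

```bash
python3 -m handwheel '[0,0,0,0,0.2, 0,0,0,0,0.3, 0,0,0,0,0.3, 0,-5,0,0,0.3, 0,-5,0,0,0.3, 0,-5,0,0,0.3, 0,-5,0,0,0.3, 0,0,0,0,0.3]'; python3 -m handwheel '[0,-5,0,0,0.3, 0,-5,0,0,0.3, 0,-4,0,0,0.3, 0,-4,0,0,0.3, 0,0,0,0,0.3]'
python3 - <<'E'
from h import *
a=[]
for n in ('side','wrist'):
    im,d,c=grab(n); u,v=proj([.572,.143,.17],c)[0].astype(int); print(n,u,v)
    u=np.clip(u,100,412);v=np.clip(v,75,309)
    r=50 if n=='side' else 75
    a.append(cv2.convertScaleAbs(cv2.resize(im[v-r:v+r,u-r:u+r],(400,400),interpolation=cv2.INTER_CUBIC),alpha=1.4))
cv2.imwrite('pics/a2.png',np.hstack(a))
E
```

```text
time: 9.25
tool_pos: [0.5734, 0.1244, 0.2034]
tool_rot: [-3.142, -0.0, -3.123]
contact_force: [0.0, -0.5, 0.2]
opening: 0.0278
grip_force: 0.0
time: 9.75
tool_pos: [0.5734, 0.1068, 0.2034]
tool_rot: [-3.142, -0.0, -3.123]
contact_force: [0.3, 0.7, -0.4]
opening: 0.0274
grip_force: 0.0
side 208 160
wrist 320 228
```

View pics/a2.png

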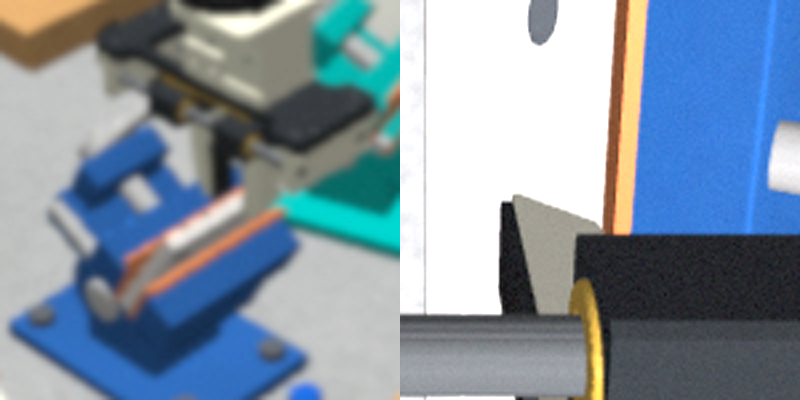

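The plate has tipped over and slid down into the slot: in the side crop its top edge runs (170,245)–(240,200). Now measure its pose.

```bash
cat > pm.py <<'E'
from h import *
def plate():
    R=jawR(np.radians(91.1)); O=np.array([.5725,.157,.100])
    s=robot.observe(); print(np.round(s['tool_pos'],4),np.round(s['contact_force'],1))
    for n in ('wrist','side','top'):
        im,d,c=grab(n); W=cloud(d,c); hsv=cv2.cvtColor(im,cv2.COLOR_BGR2HSV)
        J=(W-O)@R*1000
        g=(hsv[...,1]<50)&(J[...,2]>53)&(J[...,2]<140)&(abs(J[...,1])<75)&(J[...,0]>-30)&(J[...,0]<30)&(im.max(-1)>90)
        P=J[g]
        if len(P)<20: print(n,len(P)); continue
        print(n,len(P),np.percentile(P,[1,50,99],axis=0).round(1).tolist())
        f=P[(P[:,2]<90)]
        if len(f)>30:
            k=np.linalg.lstsq(np.c_[f[:,1:],np.ones(len(f))],f[:,0],rcond=None)[0]; print('  face x = %.3f y + %.3f z + %.1f'%tuple(k))
if __name__=='__main__': plate()
E
python3 pm.py
```

```text
[0.5734 0.1072 0.2034] [-0.7  0.8 -0.1]
wrist 9084 [[-15.8, -55.3, 54.3], [6.1, 19.0, 94.7], [28.1, 61.5, 136.3]]
  face x = -0.003 y + -0.074 z + 13.0
side 189 [[-18.9, -11.3, 55.9], [-1.4, 21.1, 98.6], [27.0, 65.3, 139.4]]
  face x = 0.068 y + -0.081 z + 3.4
top 113 [[-1.3, 8.4, 54.2], [7.2, 24.3, 86.2], [10.1, 39.4, 102.3]]
  face x = -0.013 y + -0.068 z + 13.3
```

```bash
python3 -m handwheel '[0,0,0,0,0.5, 0,0,0,0,0.5, 0,0,20,0,0.5, 0,0,40,0,0.5, 0,0,40,0,0.4, 0,0,20,0,0, 0,0,0,0,0, 0,0,0,0,0]' 10; python3 pm.py
```

```text
time: 10.8
tool_pos: [0.5732, 0.1074, 0.3227]
tool_rot: [3.142, -0.0, -3.122]
contact_force: [0.3, 0.5, -0.5]
opening: 0.0181
grip_force: 0.0
[0.5732 0.1074 0.3227] [ 0.3  0.5 -0.5]
wrist 4283 [[-3.2, -55.3, 53.9], [6.4, 8.4, 86.6], [9.1, 60.8, 99.9]]
  face x = -0.000 y + -0.073 z + 12.8
side 195 [[-4.3, -49.4, 54.6], [-0.0, 16.6, 96.8], [7.3, 64.9, 103.5]]
  face x = 0.028 y + -0.156 z + 11.0
top 99 [[7.1, -24.8, 54.1], [9.0, 6.3, 65.3], [11.1, 36.1, 80.3]]
  face x = 0.004 y + -0.053 z + 12.4
```

```bash
python3 -m handwheel '[0,0,20,-0.14,0.4, 0,0,10,-0.14,0.6, 6,20,0,-0.14,0.6, 6,20,0,-0.14,0.6, 6,20,0,-0.14,0.6, 6,20,0,-0.14,0.6, 6,20,0,-0.14,0.6, 6,20,0,-0.14,0.6]'; python3 -m handwheel '[6,20,0,-0.14,0.6, 6,20,0,-0.14,0.6, 0,0,0,-0.14,0.6, 0,0,0,-0.03,0.6, 0,0,0,0,0.6]'
cat > hm.py <<'E'
from h import *
def handle():
    R=jawR(np.radians(91.1)); O=np.array([.5725,.157,.100])
    s=robot.observe(); print(np.round(s['tool_pos'],4),np.round(s['tool_rot'],3),np.round(s['contact_force'],1))
    for n in ('wrist','side','top'):
        im,d,c=grab(n); cv2.imwrite(f'pics/h_{n}.png',im); W=cloud(d,c)
        J=(W-O)@R*1000
        g=(J[...,0]>122)&(J[...,0]<186)&(abs(J[...,1])<80)&(J[...,2]>15)&(J[...,2]<95)
        P=J[g]
        if len(P)<20: print(n,len(P)); continue
        print(n,len(P),np.percentile(P,[2,50,98],axis=0).round(1).tolist())
        A=P[:,1:]; k=np.linalg.lstsq(np.c_[2*A,np.ones(len(A))],(A**2).sum(1),rcond=None)[0]
        print('  circle y,z',k[:2].round(1),'r',np.sqrt(k[2]+k[0]**2+k[1]**2).round(1))
handle()
E
python3 hm.py
```

```text
time: 11.75
tool_pos: [0.6093, 0.2281, 0.3518]
tool_rot: [-3.139, -0.001, 2.035]
contact_force: [-0.1, 0.5, -0.5]
opening: 0.055
grip_force: 0.0
time: 12.25
tool_pos: [0.6212, 0.2675, 0.3516]
tool_rot: [-3.139, 0.001, 1.591]
contact_force: [-0.2, 0.2, 0.0]
opening: 0.0552
grip_force: 0.0
[0.6212 0.2675 0.3516] [-3.139e+00  1.000e-03  1.591e+00] [-0.2  0.2  0. ]
wrist 1433 [[122.2, -62.5, 17.0], [160.0, -52.7, 48.4], [182.9, 3.2, 51.2]]
  circle y,z [-33.6  26.5] r 29.7
side 141 [[122.9, -57.5, 35.0], [152.0, -45.5, 47.8], [181.9, -38.4, 54.6]]
  circle y,z [-30.4  37.9] r 20.4
top 196 [[122.6, -61.2, 19.8], [148.0, -48.5, 49.7], [174.6, 5.4, 55.2]]
  circle y,z [-29.5  31.6] r 28.3
```

```bash
python3 -m handwheel '[2,4,-20,0,0.4, 0,0,-40,0,0.4, 0,0,-40,0,0.4, 0,0,-30,0,0.4, 0,0,-12,0,0.4, 0,0,0,0,0.35]' 15; python3 -m handwheel '[0,0,0,0,0.28, 0,0,0,0,0.28, 0,0,0,0,0.28]'; python3 - <<'E'
from h import *
im,d,c=grab('wrist'); cv2.imwrite('pics/hw.png',im)
E
```

```text
time: 13.0
tool_pos: [0.6228, 0.2709, 0.2097]
tool_rot: [-3.138, 0.001, 1.591]
contact_force: [0.0, -0.1, 0.2]
opening: 0.0335
grip_force: 0.0
time: 13.3
tool_pos: [0.624, 0.2715, 0.2132]
tool_rot: [3.139, -0.001, 1.591]
contact_force: [-0.0, -1.1, 0.5]
opening: 0.0255
grip_force: 0.0
```

View pics/hw.png

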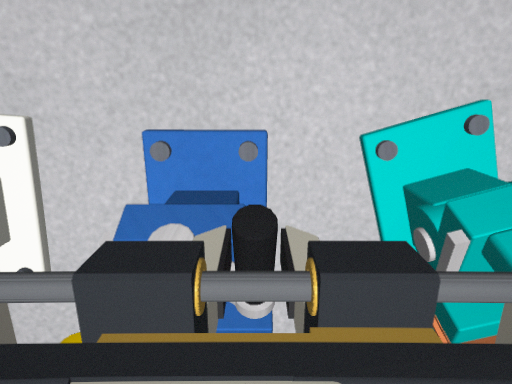

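The black handle (px 255,245) sits between the two fingers. Now turn the crank along the arc.

```bash
python3 -m handwheel '[-3,-2,4,0,0.28, -3,-2,4,0,0.28, -4,-2,4,0,0.28, -4,-2,3,0,0.28, -5,-2,3,0,0.28, -5,-2,3,0,0.28, -5,-1,2,0,0.28, -6,-1,2,0,0.28]'; python3 -m handwheel '[-6,-1,1,0,0.28, -6,0,1,0,0.28, -6,0,0,0,0.28, -6,0,0,0,0.28, 0,0,0,0,0.28]'; python3 hm.py
```

```text
time: 14.15
tool_pos: [0.5897, 0.2563, 0.2375]
tool_rot: [3.137, 0.001, 1.59]
contact_force: [5.8, -2.6, -1.5]
opening: 0.0258
grip_force: 2.6
time: 14.65
tool_pos: [0.5643, 0.2558, 0.2391]
tool_rot: [3.14, 0.0, 1.59]
contact_force: [0.2, -0.5, -0.3]
opening: 0.0258
grip_force: 0.3
[0.5643 0.2558 0.2391] [3.14 0.   1.59] [ 0.2 -0.5 -0.3]
wrist 5037 [[148.5, -17.1, 57.9], [170.8, 3.7, 75.8], [182.9, 29.1, 89.4]]
  circle y,z [ 5.9 66.3] r 17.2
side 262 [[125.0, -17.3, 67.9], [151.5, 10.5, 79.9], [172.6, 41.4, 93.7]]
  circle y,z [13.9 87.5] r 20.6
top 68 [[122.4, -7.6, 70.1], [132.1, 2.6, 79.6], [155.6, 13.3, 86.7]]
  circle y,z [ 1.7 75.7] r 8.2
```

```bash
python3 pm.py
```

```text
[0.5644 0.2564 0.2388] [ 0.4 -0.3 -0. ]
wrist 64 [[9.2, -26.5, 53.0], [10.0, 5.8, 53.3], [11.2, 38.2, 53.7]]
  face x = -0.003 y + 2.792 z + -138.7
side 200 [[-1.8, -49.6, 54.7], [2.3, 18.3, 97.1], [8.8, 64.6, 102.8]]
  face x = 0.052 y + -0.008 z + 0.6
top 490 [[-0.0, -55.9, 53.8], [9.2, 3.4, 88.4], [11.5, 61.6, 102.8]]
  face x = 0.002 y + -0.024 z + 11.7
```

The tilt is down to 0.024 rad and the plate is seated, so carry on tightening.

```bash
python3 -m handwheel '[-6,1,-1,0,0.28, -6,1,-1,0,0.28, -6,1,-2,0,0.28, -6,1,-2,0,0.28, -5,1,-3,0,0.28, 0,0,0,0,0.28]'; python3 -m handwheel '[-5,2,-3,0,0.28, 0,0,0,0,0.28]';  python3 -m handwheel '[-5,2,-3,0,0.28, 0,0,0,0,0.28]'
```

```text
time: 15.55
tool_pos: [0.5343, 0.2617, 0.2291]
tool_rot: [-3.14, -0.0, 1.591]
contact_force: [0.5, -0.1, -0.4]
opening: 0.0255
grip_force: 0.3
time: 15.75
tool_pos: [0.5306, 0.2634, 0.2263]
tool_rot: [3.14, 0.0, 1.591]
contact_force: [4.4, -2.6, -1.6]
opening: 0.0257
grip_force: 2.3
time: 15.95
tool_pos: [0.5269, 0.265, 0.2235]
tool_rot: [3.137, 0.0, 1.591]
contact_force: [9.1, -3.3, -1.0]
opening: 0.0255
grip_force: 4.4
```

```bash
python3 -m handwheel '[-5,2,-4,0,0.28, 0,0,0,0,0.28]';  python3 -m handwheel '[-5,2,-4,0,0.28, 0,0,0,0,0.28]';  python3 -m handwheel '[-4,2,-3,0,0.28, 0,0,0,0,0.28, 0,0,0,0,0.28]'
```

```text
time: 16.15
tool_pos: [0.5234, 0.267, 0.22]
tool_rot: [3.134, 0.0, 1.59]
contact_force: [13.4, -2.8, -3.1]
opening: 0.0257
grip_force: 6.7
time: 16.35
tool_pos: [0.5201, 0.2688, 0.2166]
tool_rot: [3.129, -0.0, 1.59]
contact_force: [19.1, -3.7, -2.4]
opening: 0.0258
grip_force: 9.5
time: 16.65
tool_pos: [0.5179, 0.2703, 0.2141]
tool_rot: [3.126, -0.0, 1.589]
contact_force: [25.1, -6.1, -4.0]
opening: 0.0259
grip_force: 12.2
```

```bash
python3 hm.py; python3 pm.py; python3 -c "
from h import *
a=[]
for n in ('side','wrist'):
    im=cv2.imread(f'pics/h_{n}.png'); a.append(cv2.convertScaleAbs(cv2.resize(im[90:230,140:280],(390,390)) if n=='side' else cv2.resize(im[100:340,130:380],(390,390)),alpha=1.4))
cv2.imwrite('pics/a3.png',np.hstack(a))"
```

```text
[0.5179 0.2703 0.2141] [ 3.126 -0.     1.589] [25.1 -6.1 -4. ]
wrist 5738 [[127.5, -25.8, 29.5], [172.7, 48.8, 50.6], [184.4, 74.8, 88.5]]
  circle y,z [32.2 66.7] r 32.3
side 306 [[124.3, -18.8, 37.8], [155.6, 46.5, 54.6], [183.3, 79.5, 91.4]]
  circle y,z [37.8 66.8] r 26.4
top 96 [[122.3, -9.7, 17.4], [132.8, 48.4, 52.8], [158.4, 59.5, 67.2]]
  circle y,z [26.3 36.1] r 30.4
[0.5179 0.2703 0.2141] [25.  -5.2 -4. ]
wrist 0
side 206 [[-0.6, -51.0, 53.8], [3.5, 17.0, 96.6], [10.7, 65.6, 102.3]]
  face x = 0.049 y + 0.013 z + -0.2
top 461 [[1.5, -55.9, 54.1], [10.5, 3.8, 90.1], [12.3, 61.7, 102.7]]
  face x = 0.001 y + 0.005 z + 10.5
```

View pics/a3.png

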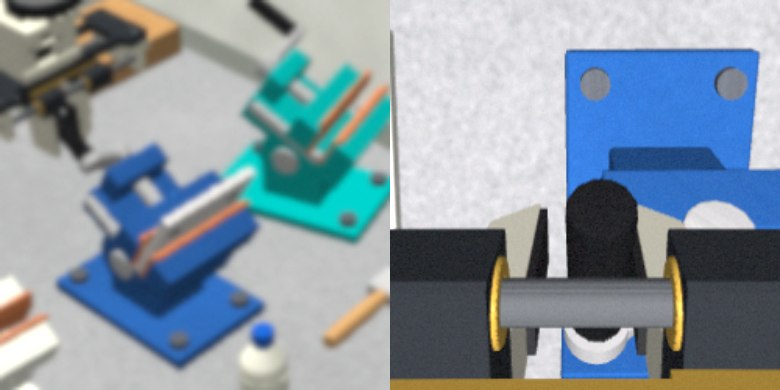

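```bash
python3 -m handwheel '[3,0,0,0,0.28, 4,0,0,0,0.3, 4,0,0,0,0.4, 0,0,0,0,0.5, 0,0,0,0,0.5]'; python3 hm.py
```

```text
time: 17.45
tool_pos: [0.5214, 0.2717, 0.2121]
tool_rot: [-3.14, -0.0, 1.591]
contact_force: [-0.5, -0.6, -0.8]
opening: 0.0445
grip_force: 0.0
[0.5214 0.2717 0.2121] [-3.14  -0.     1.591] [-0.5 -0.6 -0.8]
wrist 6526 [[131.3, -30.2, 26.5], [170.1, 37.3, 57.0], [184.6, 78.6, 85.0]]
  circle y,z [36.9 60.3] r 29.0
side 286 [[125.6, -26.7, 43.6], [158.6, 37.3, 63.4], [184.6, 78.9, 91.4]]
  circle y,z [30.8 68.8] r 23.6
top 125 [[122.4, -9.1, 18.6], [136.6, 38.6, 64.7], [160.7, 48.7, 70.7]]
  circle y,z [23.8 40.5] r 29.8
```

```bash
python3 -m handwheel '[5,0,0,0,0.8, 6,0,0,0,0.8, 0,0,0,0,0.8, 0,0,20,0,0.8, 0,0,40,0,0.8, 0,0,40,0,0.8, 0,0,20,0,0.8, 0,0,0,0,0.8]'; python3 hm.py; python3 pm.py
```

```text
time: 18.4
tool_pos: [0.5344, 0.2717, 0.336]
tool_rot: [3.135, -0.002, 1.591]
contact_force: [-0.1, 0.4, -0.2]
opening: 0.0734
grip_force: 0.0
[0.5344 0.2717 0.336 ] [ 3.135e+00 -2.000e-03  1.591e+00] [-0.1  0.4 -0.2]
wrist 1655 [[122.3, -7.1, 17.0], [161.1, 36.9, 63.1], [183.0, 46.9, 66.1]]
  circle y,z [23.6 37.7] r 29.2
side 153 [[123.6, 32.7, 51.2], [151.5, 45.4, 62.9], [182.2, 51.9, 69.7]]
  circle y,z [42.7 59.7] r 7.6
top 222 [[122.9, -0.5, 20.8], [152.1, 40.6, 65.0], [183.2, 48.9, 69.6]]
  circle y,z [26.7 38.4] r 30.4
[0.5329 0.2711 0.3308] [ 0.6 -0.1 -0.2]
wrist 3224 [[1.4, -56.2, 72.6], [10.0, 1.4, 88.1], [11.8, 59.8, 99.2]]
  face x = -0.002 y + 0.015 z + 8.8
side 195 [[-0.8, -50.1, 53.6], [4.1, 19.1, 97.3], [10.3, 65.2, 102.9]]
  face x = 0.056 y + 0.010 z + 0.2
top 474 [[1.9, -56.7, 53.6], [10.4, 4.2, 89.3], [12.3, 61.6, 103.4]]
  face x = 0.001 y + -0.000 z + 10.8
```

```bash
python3 -c "
from cell import robot
print(robot.hand_in())"
```

```text
the job is handed in; nothing more can be done
None
```

The job is handed in at about 18.6 s (no verdict shown): by camera the wide plate is seated, square and about 2 mm off centre in the blue vise, the crank is near 2.0 rad and released, and I did not touch the smaller plate or bystanders; jaw force on the plate was not measured.

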